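# Offer up a bearing cap over its studs

### The job

Two bearing pedestals stand on the bed plate and one already has its cap bolted on. Pick up the loose cap, lift it over the aluminium profile to the pedestal that is still open, and hold it there level and lined up, both bolt holes directly above the two studs, with its underside about 15 mm above the stud tips and touching nothing, so that I can check the line-up before it goes down. Finish while holding it there (do not lower it or let go), do not bump the profile or the pedestals on the way, and leave the other things on the bench where they are.

Things in the scene. Friction and masses are not known exactly. Their poses are not given: they have to be found in the camera images.
- loose_cap_center (a point): loose grey bearing cap, 0.3 to 0.6 kg, flat on the bench left of the profile: an arch with a lug each side. 44 mm along x, 136 along y, 46 high plus 7 mm brass nipple. 18 mm bolt holes on its y axis at +-50 mm. Grip the crown: 26 mm along y, flat sides 44 mm apart along x, from 24 to 46 mm above the underside. Point: its middle, 23 mm above the underside; z up; half a turn is the same
- fitted_cap_center (a point): cap of the same shape, bolted with two nuts on one of the two pedestals, fixed. It shows which pedestal is taken: the one whose studs point is at the same x and y as this point. Point: its middle, 23 mm above its underside; x along the shaft line, z up
- studs_near (a point): point midway between the two stud tips of the pedestal nearer the robot. The studs are upright 8 mm steel rods on this point's own y axis, 50 mm either side; their tips are level with it, 34 mm above the joint face. x is the shaft line, z up. On the open pedestal the studs stand bare and a brass half shell lies in the round seat
- studs_far (a point): the same point for the pedestal farther from the robot, 160 mm along the bed's x axis from the other; same axes
- bed: dark steel bed plate 230 x 150 x 12 mm, fixed on the bench, with the two identical grey pedestals on it, 160 mm apart along its x axis (the shaft line), each 136 mm along y and with stud tips 96 mm above the bench. Origin: centre of its underside; x along the shaft line, z up
- profile: straight length of slotted aluminium profile, fixed on the bench between the loose cap and the bed: 340 mm along its x axis, 30 mm thick along y, top 80 mm above the bench. A flat foot bracket at each end makes it 400 mm long overall. Origin: centre of its underside
- sanding_block: bystander: loose cork sanding block 51x90x28 mm, origin at the centre of its underside
- wash_pot_0: bystander: loose small pot 54 mm across, 48 mm high, origin at the centre of its underside
- brush: bystander: loose paint brush 180 mm long along its y, 12 mm thick, origin at the centre of its underside
There are look-alikes about, which are no part of the job. What is shaped like the part that bears loose_cap_center but green is not meant.

How it is judged (in metres and radians):
On the way:
1. the loose cap passes over the aluminium profile, clear above it (z of loose_cap_center in the frame of profile above 0.103 m and y of loose_cap_center in the frame of profile between -0.06 and 0.06 m and x of loose_cap_center in the frame of profile between -0.2 and 0.2 m), for 0.05 s.
At the end, for the whole second after the job is handed in: Fingers hold the loose cap still over the uncapped pedestal: middle within 7 mm of the midpoint of the studs, long axis within 0.1 rad of the stud line, tilt under 0.1 rad, underside 3 to 30 mm above the stud tips, touching neither bed nor fitted cap (((horizontal distance between fitted_cap_center and studs_near above 0.08 m and horizontal distance between loose_cap_center and studs_near below 0.007 m and angle between the x axis of loose_cap_center and the x axis of studs_near, either way round below 0.1 rad and z of loose_cap_center in the frame of studs_near between 0.026 and 0.053 m) or (horizontal distance between fitted_cap_center and studs_far above 0.08 m and horizontal distance between loose_cap_center and studs_far below 0.007 m and angle between the x axis of loose_cap_center and the x axis of studs_far, either way round below 0.1 rad and z of loose_cap_center in the frame of studs_far between 0.026 and 0.053 m)) and angle between loose_cap_center's own z axis and vertical below 0.1 rad and contact force between the fingers and loose_cap above 1 N and contact force between loose_cap and bed below 0.05 N and contact force between loose_cap and fitted_cap below 0.05 N and linear speed of loose_cap below 0.02 m/s and angular speed of loose_cap below 0.15 rad/s); the arm keeps its last pose, push and grip.
It fails at once if the loose cap knocks against the bed, its pedestals or studs, or the fitted cap (contact force between loose_cap and bed above 2 N or contact force between loose_cap and fitted_cap above 2 N).
It fails at once if the loose cap or the robot bumps the profile (contact force between loose_cap and profile above 2 N or contact force between any of the arm, the fingers and profile above 5 N).
It fails at once if the robot bumps the bed, its pedestals or the fitted cap (contact force between any of the arm, the fingers and bed above 5 N or contact force between any of the arm, the fingers and fitted_cap above 5 N).
It fails at once if a bystander is moved more than 25 mm (distance of any of sanding_block, wash_pot_0, brush from where it was at the start of the episode above 0.025 m).
It also fails if it takes over 37 s, if anything falls off the work surface, if the arm or the gripper's body presses on something with over 40 N, if the wrist force passes 120 N, or if a joint passes its speed limit or range.

### The arm

A 6-joint arm with a two-finger parallel gripper is mounted at the origin on the work surface; the furniture and walls round the work are solid. World frame = base frame: x ahead of the robot, y to its left, z up, the work surface at z = 0. Lengths are in mm, angles in degrees, forces in N, time in s.
With the tool pointing down it reaches from about 325 to 925 mm from the base axis. Payload 3.1 kg.
Tool frame: the origin (TCP) lies midway between the tips of the shut fingers; the grasp point (between the pads) lies 19 mm behind it; x points along the fingers, y is the direction in which the jaws open and shut, and the axes are right-handed (so a half turn about x gives the same grasp; the last joint's range is limited). The gripper opens to 85 mm and grips with 20 to 120 N. Pads are 22 mm wide; open, the fingers measure 114 mm over their backs; the gripper's body (76 mm by 85 mm) begins 54 mm behind the grasp point. The pads swing forward as they close: fully open they stand 13 mm farther back than shut.
Start: joints at [57.112, 12.427, 92.441, -0, 75.132, -6.429], TCP at [278.46, 559.553, 231.3] pointing down, gripper open.
Joint ranges: [-157.48, 157.48], [-44.54, 120.13], [17.64, 146.25], [-64.5, 244.5], [7.68, 150.69], [-147.95, 147.95]. Speed limits (degrees/s): [159.86, 159.86, 180, 180, 180, 180].

### API

Orientations are given as a 3x3 rotation matrix whose columns are the frame's x, y, z axes.
In Python, from plant import manip gives the robot as it stands.
- The arm moves only by the tool arm_command, never from a script. Its argument "moves" is a list of rows, each an object with "offset": the shift along the world's x, y, z scaled (see below), a list of three; "spin": the turn about the world's z scaled (see below); "claw": the opening, from -1 (shut) to 1 (fully open), so that 0 is half open. In form: [{"offset": [dx, dy, dz], "spin": spin, "claw": claw}, ...]. A call has 1 to 20 rows; each row shifts and turns the pose as measured when the row begins; what a row does not reach is not made up. The controller multiplies each number of a shift by 4 cm and each number of a turn by 10 degrees. A row lasts 1/8 s, in which the tool goes at most 62.5 mm and 10.7 degrees, less where a joint would pass 70% of its speed; a pose out of reach is approached as far as the arm can. A call with a number of a shift or a turn outside -1 to 1 is refused whole. A call with a gripper value outside its range is refused whole. The fingers move at their own pace and stop on an object; "squeeze" is the grip in N (left out, the last holds). Time passes only in rows, so rows that do not move let the fingers close. It gives the time, the measured TCP pose, the force and the opening at its end, in the units of the state.
- manip.state(): the state, without advancing time (a new reading comes with each control period).
- manip.read_camera(name): name is "scene" or "top" or "wrist"; returns a dict with "color" (420x560x3 uint8, red, green, blue), "depth" (420x560 float32, mm along the optical axis (not along the pixel's ray), 0 where there is no reading), "camera_matrix" (3x3 intrinsics, pixels), "cam_to_world" (4x4, takes a point from camera to world coordinates). Camera axes: x right, y up, looking along -z (the intrinsics and any distortion apply to the point x, -y, -z); pixel columns grow to the right and rows downward; lengths in mm; the calibration is good to about 2 mm. A picture is of the moment at which its call begins.
- manip.sign_off(): hands the job in, once; it reports no verdict.
The state is a dict: "t": time; "joint_positions": joint angles; "dq": joint speeds; "effort": joint torques, N m; "eef_pos": TCP position; "orientation": TCP orientation; "contact_force": force on the tool from outside, world axes, zero at the start; "torque": the same for the moment, N m; "grip_width": opening from 0.0 (shut) to 1.0 (fully open).
Only numpy, scipy, OpenCV 4.12 (cv2) and the standard library are available. Lean on these libraries where they do the work, as an engineer would, in place of code of your own. Each camera call takes 0.05 s, during which the arm holds its last target.

## Working session

There is one attempt and no reset: what is moved stays moved. The work goes in short steps, Python scripts to look and compute and a tool call to move; the robot and the scene stay as the last step left them, time stands still between calls to the robot, and variables do not carry over. Pictures are saved under pics/ and viewed, and the job is handed in when it is done.

Besides the shell and the picture viewer there is one more tool, called after "Call:" as name([rows], argument=value, ...), one row to a line, values as JSON. arm_command: Moves the arm, as the interface text tells. Shifts and turns lie within -1 to 1; 1 stands for 4 cm of shift or 10 degrees of turn. Its arguments: {"type":"object","properties":{"moves":{"type":"array"},"squeeze":{"type":"number"}},"required":["moves"]}

```bash
mkdir -p pics; ls
cat > h.py <<'E'
import numpy as np, cv2, pickle
from plant import manip
def shot(name,tag):
    r=manip.read_camera(name); pickle.dump(r,open(f'pics/{tag}.pkl','wb'))
    cv2.imwrite(f'pics/{tag}.png',r['color'][:,:,::-1]); return r
def load(tag): return pickle.load(open(f'pics/{tag}.pkl','rb'))
def cloud(r):
    K=r['camera_matrix'];T=r['cam_to_world'];d=r['depth'].astype(float)
    v,u=np.mgrid[0:d.shape[0],0:d.shape[1]]
    p=np.stack([(u-K[0,2])/K[0,0]*d,-(v-K[1,2])/K[1,1]*d,-d],-1)
    w=p@T[:3,:3].T+T[:3,3]; w[d==0]=np.nan; return w
def proj(r,P):
    K=r['camera_matrix'];T=r['cam_to_world']
    p=(np.atleast_2d(P)-T[:3,3])@T[:3,:3]
    return np.stack([K[0,0]*p[:,0]/-p[:,2]+K[0,2],K[1,1]*-p[:,1]/-p[:,2]+K[1,2]],-1)
E
python3 - <<'E'
from h import *
s=manip.state(); print(s)
for n in ['scene','top','wrist']:
    r=shot(n,n+'0'); print(n,r['camera_matrix'].round(1).tolist(),r['cam_to_world'].round(2).tolist(),[k for k in r], (r['depth']==0).mean())
E
```

```text
pics
{'t': 0.0, 'joint_positions': array([ 5.71123143e+01,  1.24776086e+01,  9.25303291e+01,  8.93919773e-04,
        7.51307913e+01, -6.42854045e+00]), 'dq': array([-0.01998504,  0.01462319, -0.00445608, -0.00077498,  0.05109154,
        0.05463086]), 'effort': array([ 2.01711046e-03, -3.96830857e+01, -3.03860271e+01, -3.98106226e-05,
        9.37516830e-03, -1.38348886e-05]), 'eef_pos': array([278.00021158, 558.84881032, 229.94218464]), 'orientation': array([[-1.32739960e-03,  4.45561571e-01,  8.95250314e-01],
       [-2.02504383e-03,  8.95248069e-01, -4.45563457e-01],
       [-9.99997069e-01, -2.40436188e-03, -2.86070222e-04]]), 'contact_force': array([ 0.15668818,  0.06104349, -0.23624107]), 'torque': array([ 0.00263831, -0.00565758, -0.00459108]), 'grip_width': 1.0006707777393835}
scene [[383.3, 0.0, 282.7], [0.0, 383.3, 206.0], [0.0, 0.0, 1.0]] [[-0.59, 0.37, -0.72, -240.75], [-0.81, -0.28, 0.52, 694.13], [-0.01, 0.89, 0.46, 507.84], [0.0, 0.0, 0.0, 1.0]] ['color', 'depth', 'camera_matrix', 'cam_to_world'] 0.024991496598639456
top [[422.4, 0.0, 281.0], [0.0, 422.4, 202.4], [0.0, 0.0, 1.0]] [[-0.03, 0.99, -0.14, 258.86], [-1.0, -0.03, -0.02, 197.24], [-0.03, 0.14, 0.99, 1206.69], [0.0, 0.0, 0.0, 1.0]] ['color', 'depth', 'camera_matrix', 'cam_to_world'] 0.004030612244897959
wrist [[354.4, 0.0, 278.6], [0.0, 354.4, 210.4], [0.0, 0.0, 1.0]] [[0.45, -0.85, -0.27, 208.16], [0.89, 0.42, 0.14, 593.91], [-0.0, -0.3, 0.95, 372.62], [0.0, 0.0, 0.0, 1.0]] ['color', 'depth', 'camera_matrix', 'cam_to_world'] 0.003949829931972789
```

View pics/scene0.png

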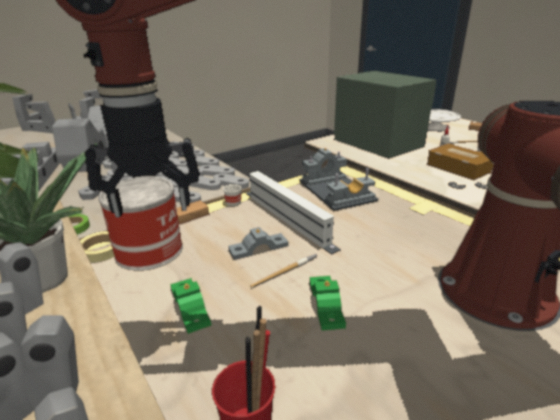

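View pics/top0.png

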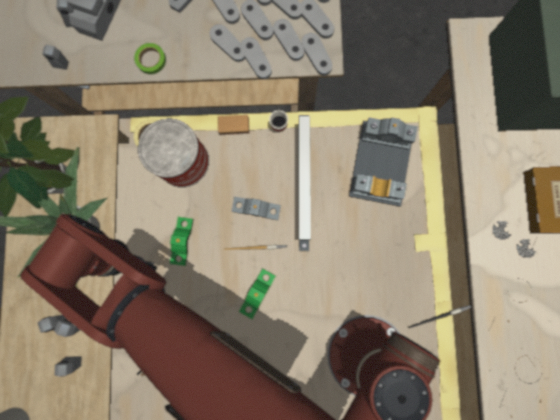

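View pics/wrist0.png

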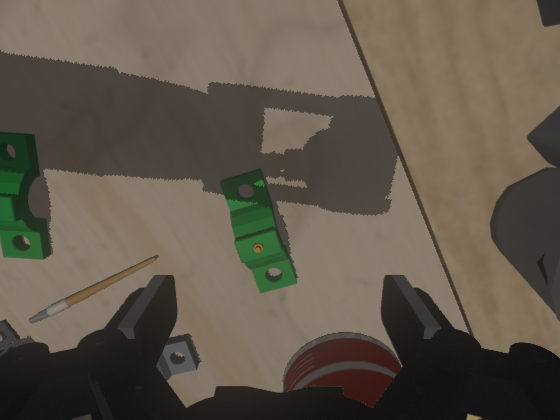

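Top view: the grey cap lies at (256,207), with the profile at (304,180). The bed holds the fitted cap at (390,130) and the open pedestal with its brass shell at (380,186). Two green look-alikes are at (181,241) and (258,293) and are not meant. I'll confirm in an enlarged crop and measure.

Run:
```python
from h import *
r=load('top0'); w=cloud(r)
c=r['color'][100:260,220:430,::-1]; cv2.imwrite('pics/crop1.png',cv2.resize(c,None,fx=3.6,fy=3.6,interpolation=cv2.INTER_CUBIC))
for n,(u,v) in dict(cap=(256,207),lugL=(240,205),lugR=(273,211),profTop=(304,180),profNear=(304,238),profFar=(304,120),fit=(390,128),open=(380,187),bedmid=(385,158),brush=(256,247),sand=(234,125),pot=(279,121),can=(168,148),g1=(181,241),g2=(258,293),bench=(330,220)).items():
    print(n,w[v,u].round(0))
# heights
z=w[...,2]
for nm,(u0,u1,v0,v1),lo,hi in [('cap',(225,290,185,230),20,80),('prof',(290,320,105,250),70,90),('bed',(345,425,110,210),50,130)]:
    m=np.zeros(z.shape,bool); m[v0:v1,u0:u1]=1; m&=(z>lo)&(z<hi)
    p=w[m]; rect=cv2.minAreaRect(p[:,:2].astype(np.float32)); print(nm,m.sum(),rect,np.percentile(p[:,2],[5,50,95,100]).round(1))
```

```text
cap [411. 293.  44.]
lugL [424. 343.  -5.]
lugR [404. 248.  -0.]
profTop [476. 159.  81.]
profNear [319. 164.  80.]
profFar [645. 153.  80.]
fit [606. -75. 107.]
open [457. -53.  44.]
bedmid [547. -79.  12.]
brush [301. 298.  11.]
sand [654. 354.  28.]
pot [667. 224.  14.]
can [556. 509. 155.]
g1 [322. 502.  44.]
g2 [177. 291.  48.]
bench [373.  86.   4.]
cap 362 ((412.6955871582031, 299.47509765625), (68.63383483886719, 44.17206573486328), 77.74374389648438) [22.5 34.8 49.2 54.7]
prof 1341 ((488.16497802734375, 158.0506591796875), (27.815351486206055, 338.39434814453125), 88.14917755126953) [76.3 79.9 83.6 86.9]
bed 1587 ((534.2471923828125, -66.7128677368164), (136.19590759277344, 206.97584533691406), 76.98387145996094) [ 55.9  73.8 107.9 115.6]
```

View pics/crop1.png

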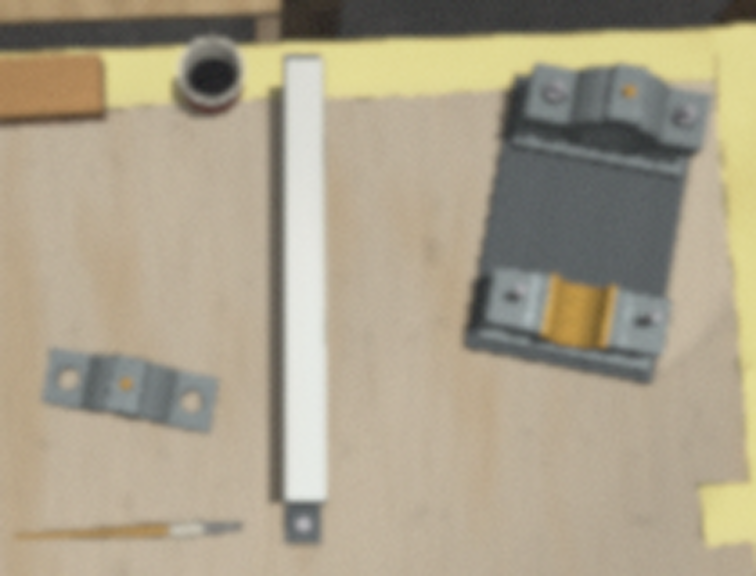

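The crop confirms it: the grey cap is left of the profile (its holes are at crop (69,379) and (191,401)). The near pedestal is open with bare studs, and the far one is capped. I'll hover over the cap with the jaws turned to its x axis.

Call:
arm_command([
  {"offset": [0.4, -0.8, 0], "spin": -0.9, "claw": 1},
  {"offset": [0.4, -0.8, 0], "spin": -0.9, "claw": 1},
  {"offset": [0.4, -0.8, 0], "spin": -0.9, "claw": 1},
  {"offset": [0.4, -0.8, 0], "spin": -0.9, "claw": 1},
  {"offset": [0.4, -0.8, 0], "spin": -0.9, "claw": 1},
  {"offset": [0.4, -0.8, 0], "spin": -0.9, "claw": 1},
  {"offset": [0.4, -0.8, 0], "spin": -0.9, "claw": 1},
  {"offset": [0.4, -0.8, 0], "spin": -0.9, "claw": 1},
])

```text
t: 1.15
eef_pos: [406.2, 295.6, 226.7]
orientation: [[-0.006, 0.983, -0.183], [-0.0, -0.183, -0.983], [-1.0, -0.006, 0.001]]
contact_force: [0.2, 0.3, 0.4]
grip_width: 1.002
```

Run:
```python
from h import *
r=shot('wrist','w1'); w=cloud(r); z=w[...,2]
print(r['cam_to_world'].round(3).tolist(), manip.state()['eef_pos'], manip.state()['dq'].round(2))
hsv=cv2.cvtColor(r['color'],cv2.COLOR_RGB2HSV)
d=np.hypot(w[...,0]-411,w[...,1]-295)
m=(d<90)&(z>8)&(z<70)
p=w[m]; print(m.sum(),cv2.minAreaRect(p[:,:2].astype(np.float32)),np.percentile(p[:,2],[2,25,50,75,98]))
cr=(d<90)&(z>38)&(z<50); q=w[cr]; print('crown',cr.sum(),cv2.minAreaRect(q[:,:2].astype(np.float32)),np.median(q[:,2]))
lg=(d<90)&(z>10)&(z<30);print('lugs',np.median(w[lg][:,2])); b=(d>90)&(d<140)&(np.abs(z)<10);print('bench',np.median(z[b]))
```

```text
[[0.983, 0.173, 0.061, 420.472], [-0.183, 0.937, 0.298, 372.036], [-0.006, -0.304, 0.953, 369.108], [0.0, 0.0, 0.0, 1.0]] [407.8459416  292.16624851 226.54856864] [ 2.99  0.95 -1.03  2.96 -0.36 -7.5 ]
5439 ((413.5828857421875, 296.8890380859375), (136.46615600585938, 44.178226470947266), 77.77969360351562) [12.49764966 14.1140126  23.8178582  35.9292986  47.34622133]
crown 1278 ((413.7170715332031, 297.39678955078125), (26.373626708984375, 43.826045989990234), 78.22142791748047) 45.8814858627012
lugs 14.359566766253408
bench -0.2837091911152356
```

View pics/w1.png

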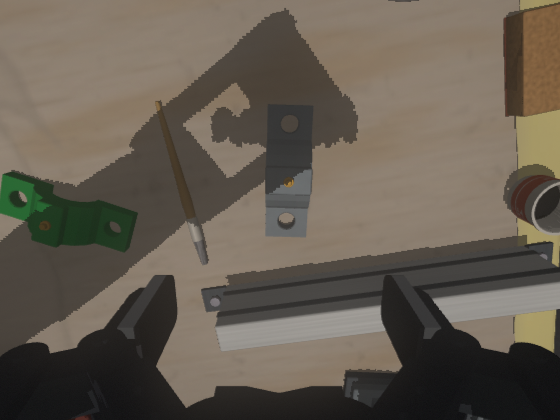

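Wrist view: the grey cap is at pixel (289,170). The brush at (185,185), the green look-alike at (80,215) and the pot at (545,205) are clear of it. It measures 136.5 x 44.2 mm, centre (413.6, 297), crown at 45.9 mm and long axis at 77.9°, which matches the text and the top view. Next I descend part way.

Call:
arm_command([
  {"offset": [0.15, 0.1, -0.5], "spin": -0.15, "claw": 1},
  {"offset": [0, 0, -0.9], "spin": 0, "claw": 1},
  {"offset": [0, 0, -0.9], "spin": 0, "claw": 1},
  {"offset": [0, 0, -0.7], "spin": 0, "claw": 1},
  {"offset": [0, 0, 0], "spin": 0, "claw": 1},
])

```text
t: 1.82
eef_pos: [414.3, 294.6, 103.7]
orientation: [[-0.004, 0.976, -0.217], [-0.004, -0.217, -0.976], [-1.0, -0.003, 0.004]]
contact_force: [0.2, 0.1, -1.5]
grip_width: 0.999
```

Run:
```python
from h import *
r=shot('wrist','w2'); w=cloud(r); z=w[...,2]
s=manip.state();print(s['eef_pos'],s['orientation'].round(3).tolist(),s['contact_force'],s['dq'].round(2))
d=np.hypot(w[...,0]-413,w[...,1]-297)
m=(d<80)&(z>8)&(z<70)
p=w[m]; print(m.sum(),cv2.minAreaRect(p[:,:2].astype(np.float32)))
cr=(d<50)&(z>38)&(z<50); q=w[cr]; print('crown',cr.sum(),cv2.minAreaRect(q[:,:2].astype(np.float32)),np.median(q[:,2]))
```

```text
[415.51239005 295.31612157 105.2504315 ] [[-0.001, 0.976, -0.217], [-0.002, -0.217, -0.976], [-1.0, -0.0, 0.002]] [0.43212753 0.62429372 0.10913571] [-0.05 -1.66 -2.29 -0.09  0.07  0.04]
11872 ((413.4862060546875, 296.9363708496094), (136.60060119628906, 44.254966735839844), 77.67497253417969)
crown 2981 ((413.6783447265625, 297.8363342285156), (25.784486770629883, 44.25590133666992), 77.91876983642578) 45.82438251343416
```

View pics/w2.png

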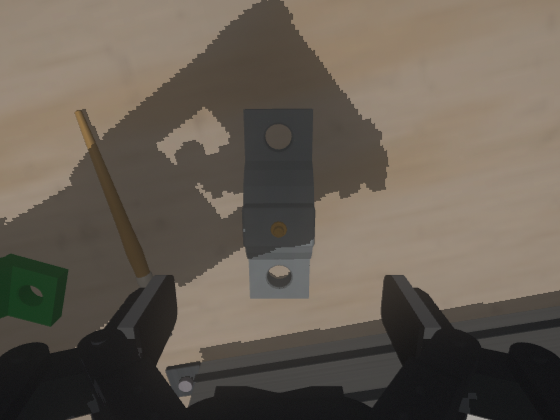

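The second height agrees: centre (413.5, 297), angle 77.8°, crown at 45.8 mm. I keep going down.

Call:
arm_command([
  {"offset": [-0.05, 0.05, -0.6], "spin": 0, "claw": 1},
  {"offset": [0, 0, -0.6], "spin": 0, "claw": 1},
  {"offset": [0, 0, -0.6], "spin": 0, "claw": 1},
  {"offset": [0, 0, 0], "spin": 0, "claw": 1},
  {"offset": [0, 0, 0], "spin": 0, "claw": 1},
])

```text
t: 2.5
eef_pos: [421.3, 302.2, 41.7]
orientation: [[0.015, 0.976, -0.215], [0.007, -0.215, -0.977], [-1.0, 0.014, -0.01]]
contact_force: [-0.7, 0.4, -0.1]
grip_width: 0.996
```

Run:
```python
from h import *
s=manip.state();print(s)
```

```text
{'t': 2.5, 'joint_positions': array([ 2.79384414e+01,  1.34377602e+01,  1.14350482e+02, -9.76430031e-02,
        5.12555359e+01,  4.04339967e+01]), 'dq': array([ 0.09462499, -0.2030767 , -0.05656602, -0.03393814,  0.68884217,
       -0.10559517]), 'effort': array([ 1.66422181e-02, -3.28028405e+01, -2.28685409e+01, -3.26144000e-03,
       -2.73637776e-02,  1.71754268e-04]), 'eef_pos': array([421.32779481, 302.22019842,  41.74873833]), 'orientation': array([[ 0.0153668 ,  0.9764363 , -0.215258  ],
       [ 0.00664498, -0.21537839, -0.97650806],
       [-0.99985984,  0.01357542, -0.00979808]]), 'contact_force': array([-0.68594032,  0.44393389, -0.1408156 ]), 'torque': array([0.03507115, 0.02533804, 0.04072283]), 'grip_width': 0.9959128425781492}
```

Call:
arm_command([
  {"offset": [0, 0, 0], "spin": 0, "claw": 1},
  {"offset": [0, 0, 0], "spin": 0, "claw": 1},
])

```text
t: 2.75
eef_pos: [423.4, 303.3, 44.6]
orientation: [[0.02, 0.976, -0.215], [0.009, -0.215, -0.977], [-1.0, 0.017, -0.013]]
contact_force: [0.5, -0.5, 0.9]
grip_width: 0.996
```

Run:
```python
from h import *
for i in range(2):
    manip.read_camera('top'); s=manip.state();print(s['t'],s['eef_pos'],s['orientation'][:,0].round(4),s['joint_positions'].round(2),s['dq'].round(2),s['effort'].round(1))
```

```text
2.8 [423.42053112 303.38430552  44.62529251] [ 0.0199  0.0091 -0.9998] [ 2.794e+01  1.324e+01  1.142e+02 -1.000e-01  5.131e+01  4.043e+01] [-0.11  0.3   0.32  0.03 -0.34 -0.07] [  0.  -33.1 -23.2  -0.   -0.   -0. ]
2.85 [423.14502042 303.21521548  44.28499547] [ 0.0193  0.0087 -0.9998] [ 2.7940e+01  1.3260e+01  1.1422e+02 -1.0000e-01  5.1310e+01  4.0430e+01] [-0.02  0.44  0.45  0.07  0.06  0.03] [  0.  -33.5 -23.6  -0.   -0.1  -0. ]
```

Call:
arm_command([
  {"offset": [-0.25, -0.16, -0.1], "spin": 0, "claw": 1},
  {"offset": [-0.03, -0.02, -0.25], "spin": 0, "claw": 1},
])

```text
t: 3.1
eef_pos: [411.7, 295.9, 30.5]
orientation: [[0.021, 0.976, -0.215], [0.009, -0.215, -0.977], [-1.0, 0.018, -0.014]]
contact_force: [-0.7, 0.4, 1.3]
grip_width: 1.0
```

Call:
arm_command([
  {"offset": [0.05, 0.03, -0.3], "spin": 0, "claw": 1},
  {"offset": [0, 0, -0.12], "spin": 0, "claw": 1},
])

```text
t: 3.35
eef_pos: [412.5, 296.3, 11.3]
orientation: [[0.019, 0.976, -0.215], [0.008, -0.215, -0.976], [-1.0, 0.016, -0.012]]
contact_force: [0.3, -0.0, 0.7]
grip_width: 0.995
```

Call:
arm_command([
  {"offset": [0.02, 0.02, 0.06], "spin": 0, "claw": 0.3},
  {"offset": [0, 0, 0], "spin": 0, "claw": 0.1},
  {"offset": [0, 0, 0], "spin": 0, "claw": 0.1},
], squeeze=60)

```text
t: 3.72
eef_pos: [413.5, 297.2, 13.1]
orientation: [[0.018, 0.976, -0.215], [0.008, -0.215, -0.977], [-1.0, 0.016, -0.012]]
contact_force: [0.1, 0.1, 0.3]
grip_width: 0.549
```

Centred over the cap, so I close the jaws.

Call:
arm_command([
  {"offset": [0, 0, 0], "spin": 0, "claw": -0.1},
  {"offset": [0, 0, 0], "spin": 0, "claw": -0.3},
  {"offset": [0, 0, 0], "spin": 0, "claw": -1},
  {"offset": [0, 0, 0], "spin": 0, "claw": -1},
], squeeze=60)

```text
t: 4.22
eef_pos: [414.0, 297.5, 13.7]
orientation: [[0.019, 0.976, -0.215], [0.009, -0.215, -0.977], [-1.0, 0.017, -0.012]]
contact_force: [0.3, -0.3, 0.2]
grip_width: 0.503
```

Run:
```python
from h import *
r=shot('wrist','w3')
s=manip.state();print(s['t'],s['eef_pos'],s['orientation'].round(3).tolist(),s['contact_force'],s['torque'],s['grip_width'],s['dq'].round(2))
```

```text
4.275 [414.00870895 297.43265216  13.68436695] [[0.019, 0.976, -0.215], [0.009, -0.215, -0.977], [-1.0, 0.017, -0.012]] [ 0.97764318 -0.30458469 -2.08825595] [-0.00280121 -0.02296904  0.00303939] 0.5071476779016446 [ 0.    0.02 -0.11 -0.02 -0.04 -0.08]
```

View pics/w3.png

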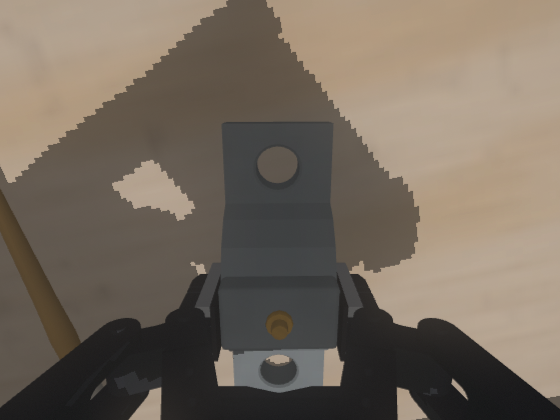

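The picture shows the jaws closed on the crown at pixel (278,312), either side of the nipple, and centred. The opening of 0.507 is about 43 mm. I lift a little and check.

Call:
arm_command([
  {"offset": [0, 0, 0.3], "spin": 0, "claw": -1},
  {"offset": [0, 0, 0.6], "spin": 0, "claw": -1},
  {"offset": [0, 0, 0.8], "spin": 0, "claw": -1},
  {"offset": [0, 0, 0.8], "spin": 0, "claw": -1},
  {"offset": [0, 0, 0.8], "spin": 0, "claw": -1},
  {"offset": [0, 0, 0.6], "spin": 0, "claw": -1},
  {"offset": [0, 0, 0.3], "spin": 0, "claw": -1},
], squeeze=60)

```text
t: 5.15
eef_pos: [405.2, 293.3, 182.8]
orientation: [[0.004, 0.977, -0.215], [0.001, -0.215, -0.977], [-1.0, 0.004, -0.002]]
contact_force: [0.4, 0.3, -4.8]
grip_width: 0.504
```

Run:
```python
from h import *
r=shot('wrist','w4'); shot('scene','s4')
s=manip.state();print(s['t'],s['eef_pos'],s['orientation'].round(3).tolist(),s['contact_force'],s['torque'],s['grip_width'],s['dq'].round(2))
w=cloud(load('top0'));z=w[...,2]
box=np.zeros(z.shape,bool);box[105:215,340:430]=1
# near pedestal points: z 50..75 lower part
p=w[box&(z>50)&(z<75)]
import sys
b=w[box&(z>6)&(z<120)]; rect=cv2.minAreaRect(b[:,:2].astype(np.float32));print('bed all',rect)
ax=np.deg2rad(77);
```

```text
5.25 [405.76459083 293.61768612 182.81210126] [[0.005, 0.977, -0.215], [0.002, -0.215, -0.977], [-1.0, 0.005, -0.003]] [-0.14902023  0.78417559 -4.35994088] [-0.02869562 -0.02029413  0.04151805] 0.5037886246774639 [ 0.06  1.69  1.66 -0.18 -1.08  0.01]
bed all ((541.6161499023438, -82.67816162109375), (246.56326293945312, 302.1794738769531), 85.76084899902344)
```

View pics/w4.png

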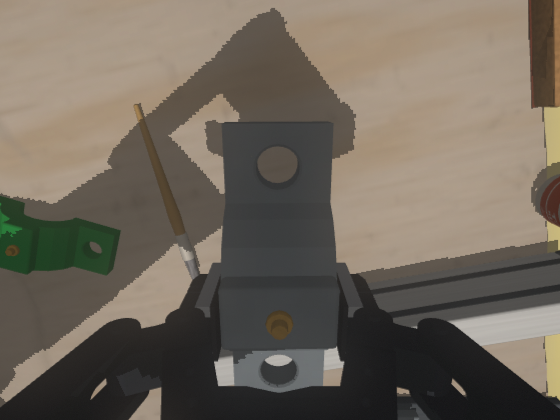

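View pics/s4.png

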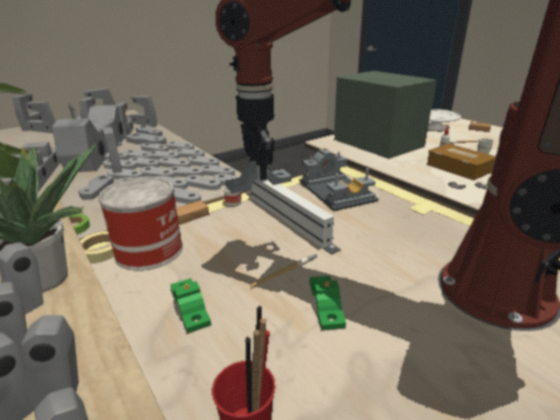

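Run:
```python
from h import *
from scipy.optimize import minimize
r=load('top0');w=cloud(r);z=w[...,2]
box=np.zeros(z.shape,bool);box[105:215,340:430]=1
def cc(m):
    m=cv2.morphologyEx(m.astype(np.uint8),cv2.MORPH_OPEN,np.ones((3,3)))
    n,l,st,c=cv2.connectedComponentsWithStats(m); k=1+np.argmax(st[1:,4]); return l==k
m=cc(box&(z>30)&(w[...,0]<520)); p=w[m]
rc=cv2.minAreaRect(p[:,:2].astype(np.float32));print('near ped z>30',m.sum(),rc, np.percentile(p[:,2],[5,50,95]))
m=cc(box&(z>52)&(z<72)&(w[...,0]<520)); p=w[m];print('near ped joint',cv2.minAreaRect(p[:,:2].astype(np.float32)))
m=cc(box&(z>70)&(w[...,0]>520)); p=w[m];print('fit cap',m.sum(),cv2.minAreaRect(p[:,:2].astype(np.float32)),p.mean(0))
m=cc(box&(z>8)&(z<17)); p=w[m];print('plate',m.sum(),cv2.minAreaRect(p[:,:2].astype(np.float32)))
c=r['color'][165:212,345:420,::-1]; cv2.imwrite('pics/crop2.png',cv2.resize(c,None,fx=10,fy=10,interpolation=cv2.INTER_CUBIC))
s=load('scene0'); c=s['color'][140:215,290:390,::-1]; cv2.imwrite('pics/crop3.png',cv2.resize(c,None,fx=7,fy=7,interpolation=cv2.INTER_CUBIC))
ws=cloud(s);zs=ws[...,2]
box=np.zeros(zs.shape,bool);box[140:215,290:390]=1
m=cc(box&(zs>52)&(zs<72)&(ws[...,0]<520)); p=ws[m];print('scene near joint',m.sum(),cv2.minAreaRect(p[:,:2].astype(np.float32)))
```

```text
near ped z>30 851 ((456.8081359863281, -48.598960876464844), (136.05975341796875, 48.31428146362305), 75.68392944335938) [41.7360392  60.76812581 66.53615393]
near ped joint ((446.03759765625, -90.38518524169922), (49.795352935791016, 46.66936492919922), 75.77057647705078)
fit cap 829 ((612.2598876953125, -84.69563293457031), (135.81797790527344, 46.32416534423828), 76.1322250366211) [610.94295087 -82.90278931  87.69313933]
plate 1561 ((536.9254150390625, -67.42525482177734), (150.38815307617188, 103.70808410644531), 76.9537353515625)
scene near joint 168 ((467.5210876464844, -5.505176544189453), (50.609710693359375, 47.68989562988281), 77.10502624511719)
```

View pics/crop2.png

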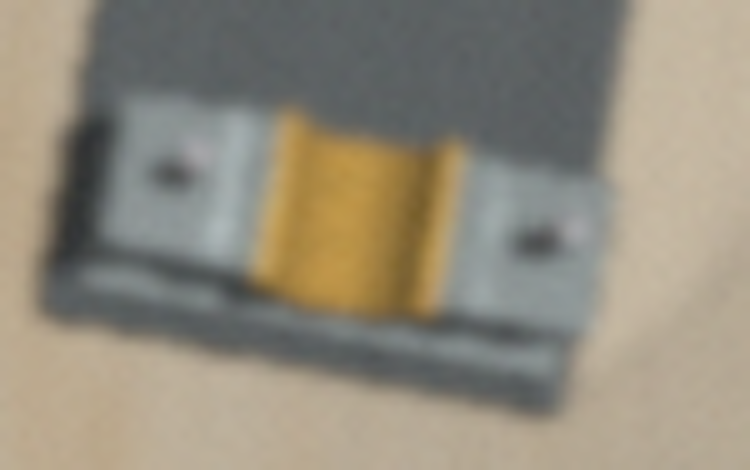

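View pics/crop3.png

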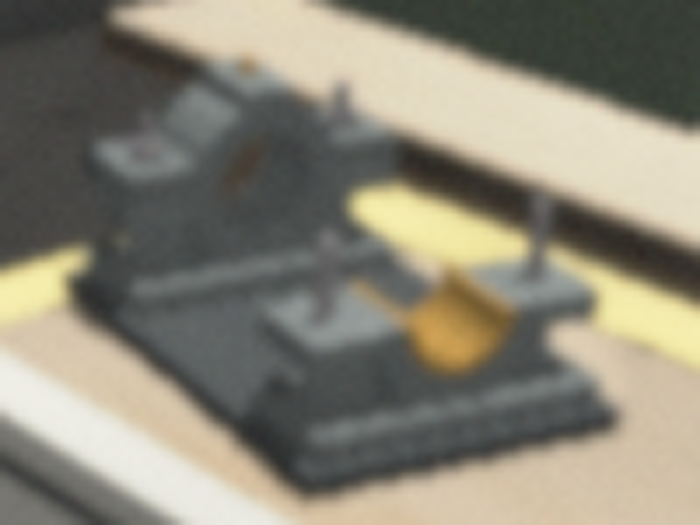

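Run:
```python
from h import *
t=load('top0');s=load('scene0')
def ray(r,u,v):
    K=r['camera_matrix'];T=r['cam_to_world'];d=np.array([(u-K[0,2])/K[0,0],-(v-K[1,2])/K[1,1],-1]);d=T[:3,:3]@d;return T[:3,3],d/np.linalg.norm(d)
def tri(a,b):
    (o1,d1),(o2,d2)=a,b
    A=np.stack([d1,-d2],1);x=np.linalg.lstsq(A,o2-o1,rcond=None)[0]
    p,q=o1+x[0]*d1,o2+x[1]*d2;return (p+q)/2,np.linalg.norm(p-q)
P=[]
for a,b in [((364.3,180.0),(336.3,173.6)),((401.7,187.0),(367.1,167.1))]:
    x=tri(ray(t,*a),ray(s,*b));P.append(x[0]);print(x)
print(np.mean(P,0),np.linalg.norm(P[0]-P[1]),np.degrees(np.arctan2(*(P[0]-P[1])[[1,0]])))
# predicted
c=np.array([457,-48.5,96]);a=np.deg2rad(-13.1);y=np.array([-np.sin(a),np.cos(a),0])
for k in(50,-50):print(proj(t,c+k*y),proj(s,c+k*y))
```

```text
(array([ 4.69169748e+02, -3.78376116e-01,  9.55674794e+01]), np.float64(2.445291228360675))
(array([446.58299235, -97.75297261,  98.00901076]), np.float64(1.3497740852410622))
[457.87637038 -49.06567436  96.78824506] 99.9896728030146 76.94076628773135
[[363.78044375 179.97800243]] [[336.80853407 173.6177108 ]]
[[401.12941748 187.30030723]] [[367.3856513  167.89849721]]
```

The stud midpoint comes out at (457.5, -48.8, 96.5). Triangulating the tips from top and scene gave 100.0 mm spacing and 76.9°, and the pedestal outlines gave (456.8, -48.6). The bed turns -13.1° and the near-far distance is 159.6 mm, so all of this agrees with the text. I carry the cap across high.

Call:
arm_command([
  {"offset": [0.05, -0.4, 0.05], "spin": -0.05, "claw": -1},
  {"offset": [0.12, -0.75, 0.05], "spin": 0, "claw": -1},
  {"offset": [0.12, -0.75, 0.05], "spin": 0, "claw": -1},
  {"offset": [0.12, -0.75, 0.03], "spin": 0, "claw": -1},
  {"offset": [0.12, -0.75, 0.03], "spin": 0, "claw": -1},
  {"offset": [0.12, -0.75, 0.03], "spin": 0, "claw": -1},
  {"offset": [0.12, -0.75, 0.03], "spin": 0, "claw": -1},
])

```text
t: 6.12
eef_pos: [428.5, 86.0, 183.1]
orientation: [[-0.015, 0.975, -0.223], [-0.007, -0.223, -0.975], [-1.0, -0.013, 0.01]]
contact_force: [0.3, -0.8, -5.0]
grip_width: 0.507
```

Call:
arm_command([
  {"offset": [0.15, -0.75, 0], "spin": 0, "claw": -1},
  {"offset": [0.15, -0.7, 0], "spin": 0, "claw": -1},
  {"offset": [0.15, -0.6, 0], "spin": 0, "claw": -1},
  {"offset": [0.12, -0.5, 0], "spin": 0, "claw": -1},
  {"offset": [0.08, -0.3, 0], "spin": 0, "claw": -1},
  {"offset": [0.04, -0.15, 0], "spin": 0, "claw": -1},
])

```text
t: 6.88
eef_pos: [448.4, -43.1, 174.7]
orientation: [[-0.032, 0.973, -0.23], [-0.006, -0.23, -0.973], [-0.999, -0.03, 0.013]]
contact_force: [1.1, 0.2, -4.1]
grip_width: 0.507
```

Run:
```python
from h import *
r=shot('wrist','w5')
s=manip.state();print(s['t'],s['eef_pos'],s['orientation'].round(3).tolist(),s['contact_force'],s['grip_width'],s['dq'].round(2))
```

```text
6.925 [448.60312653 -43.5843529  174.72118924] [[-0.032, 0.973, -0.229], [-0.007, -0.23, -0.973], [-0.999, -0.029, 0.014]] [ 0.0604641  -0.91980883 -4.4848283 ] 0.5035796848422066 [ 1.35 -0.41 -0.02  0.78  0.36  1.35]
```

View pics/w5.png

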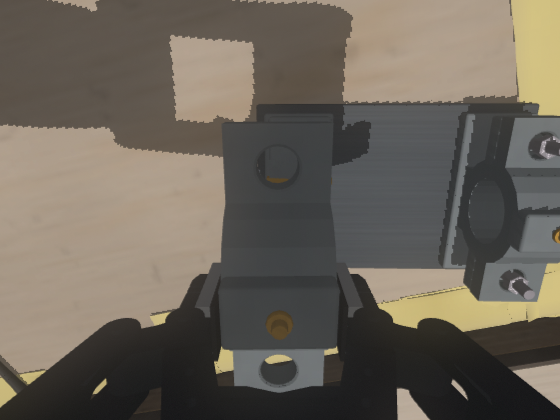

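The wrist view shows the cap over the near pedestal and the fitted cap with its nuts at right, around (530,200), clear of it. I correct x and y while still high, then come down.

Call:
arm_command([
  {"offset": [0.22, -0.1, 0], "spin": 0, "claw": -1},
  {"offset": [0, 0, -0.4], "spin": 0, "claw": -1},
  {"offset": [0, 0, -0.4], "spin": 0, "claw": -1},
  {"offset": [0, 0, 0], "spin": 0, "claw": -1},
])

```text
t: 7.42
eef_pos: [456.9, -46.0, 139.4]
orientation: [[-0.034, 0.973, -0.227], [-0.006, -0.228, -0.974], [-0.999, -0.032, 0.013]]
contact_force: [-0.6, 0.0, -4.2]
grip_width: 0.509
```

Run:
```python
from h import *
r=shot('wrist','w6')
s=manip.state();print(s['t'],s['eef_pos'],s['orientation'].round(3).tolist(),s['contact_force'],s['grip_width'],s['dq'].round(2))
```

```text
7.475 [457.44274198 -46.13443612 140.08979178] [[-0.033, 0.973, -0.228], [-0.006, -0.228, -0.974], [-0.999, -0.031, 0.013]] [-0.44082672  0.69375549 -4.0110102 ] 0.5046216253673015 [ 0.01 -1.02 -1.28 -0.03  0.22 -0.03]
```

View pics/w6.png

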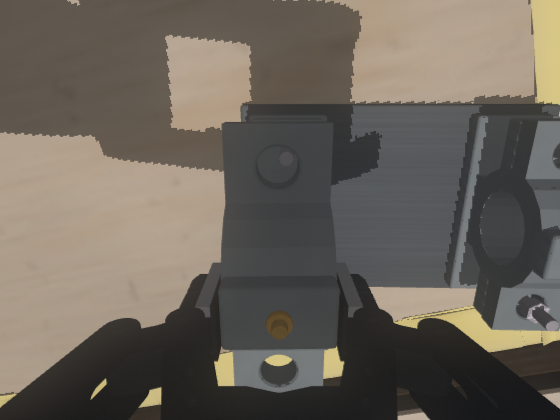

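```bash
cat > chk.py <<'E'
from h import *
def plane(p):
    for _ in range(3):
        c=p.mean(0);n=np.linalg.svd(p-c,full_matrices=False)[2][2];n*=np.sign(n[2]);e=(p-c)@n;p=p[abs(e)<2*e.std()+.3]
    return c,n
def capinfo(tag,eef):
    r=load(tag);w=cloud(r);z=w[...,2]
    def reg(u0,u1,v0,v1):return w[v0:v1,u0:u1].reshape(-1,3)
    for n,b in dict(crown=(228,330,283,305),lug=(230,325,128,140),lug2=(230,250,128,195),lug3=(308,325,128,195)).items():
        p=reg(*b);p=p[~np.isnan(p).any(1)];c,nn=plane(p);print(n,c.round(1),nn.round(3))
    c=(np.abs(z-(eef[2]+32))<7)&(np.hypot(w[...,0]-eef[0],w[...,1]-eef[1])<40)
    p=w[c];print('crown rect',c.sum(),cv2.minAreaRect(p[:,:2].astype(np.float32)))
    c=(z>eef[2]-14)&(z<eef[2]+40)&(np.hypot(w[...,0]-eef[0],w[...,1]-eef[1])<75);c[275:]=0
    p=w[c];print('upper part rect',cv2.minAreaRect(p[:,:2].astype(np.float32)))
E
python3 - <<'E'
from chk import *
s=manip.state();capinfo('w6',s['eef_pos'])
r=load('w6');c=r['color'][135:195,245:310,::-1]
cv2.imwrite('pics/crop6.png',cv2.resize(np.clip(c.astype(float)*2,0,255).astype(np.uint8),None,fx=9,fy=9,interpolation=cv2.INTER_CUBIC))
print('holes?')
E
```

```text
crown [459.8 -34.8 170.7] [0.137 0.402 0.905]
lug [470.2  16.6 138.1] [ 0.049 -0.001  0.999]
lug2 [452.8   9.3 139.1] [0.044 0.014 0.999]
lug3 [483.    2.2 137.7] [0.052 0.013 0.999]
crown rect 10021 ((457.23785400390625, -44.89406204223633), (26.99368667602539, 70.63008880615234), 76.84681701660156)
upper part rect ((464.8111572265625, -9.361675262451172), (61.30821228027344, 65.71146392822266), 77.11502838134766)
holes?
```

View pics/crop6.png

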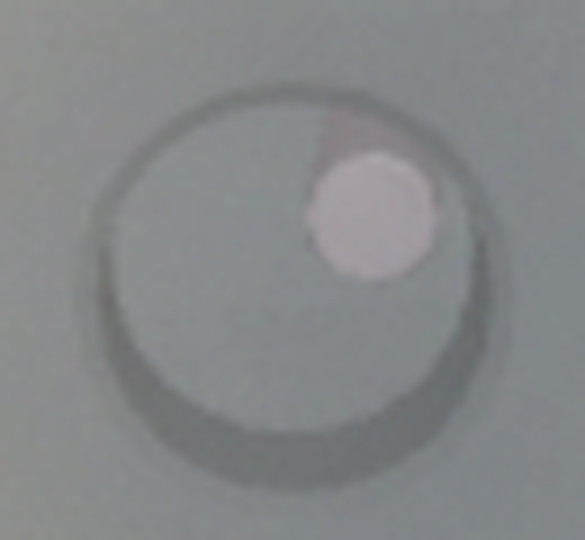

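```bash
cat >> chk.py <<'E'
def at(r,u,v,z):
    K=r['camera_matrix'];T=r['cam_to_world'];d=T[:3,:3]@np.array([(u-K[0,2])/K[0,0],-(v-K[1,2])/K[1,1],-1]);o=T[:3,3];return o+d*(z-o[2])/d[2]
def px(crop,u0,v0,f): return u0+(crop[0]+.5)/f-.5, v0+(crop[1]+.5)/f-.5
E
python3 - <<'E'
from chk import *
r=load('w6');h=at(r,*px((293,288),245,135,9),138.1);s=at(r,*px((373,215),245,135,9),96.3)
a=np.deg2rad(-13.2);X=np.array([np.cos(a),np.sin(a),0]);Y=np.array([-X[1],X[0],0])
n=np.array([.047,.005,.999])
print(h,s,'stud mid',s-50*Y,'cap mid top-hole',h-50*Y,'underside',h-50*Y-14*n)
e=(s-50*Y)-(h-50*Y+9*n-0*n); print('err',e)
print('in cap axes',(s-h)@X,(s-h)@Y)
E
```

```text
[467.13601968   3.72037204 138.1       ] [469.26980037  -0.95858912  96.3       ] stud mid [457.85225687 -49.63753427  96.3       ] cap mid top-hole [455.71847618 -44.9585731  138.1       ] underside [455.06047618 -45.0285731  124.114     ]
err [  1.71078069  -4.72396117 -50.791     ]
in cap axes 3.1458487193507034 -4.068087201116451
```

The stud tip shows in the +y hole at pixel (286,158), and the hole centre is at (277,166). So the cap still needs about (+1.5, -4.3) mm. The cap is also tilted about 0.05 rad, within the limit but not level. The tilt seems to come from rows ending before the target is reached, so I'll test whether letting the arm settle on its target avoids it.

Call:
arm_command([
  {"offset": [-0.7, 0.1, 0.3], "spin": 0, "claw": -1},
])

```text
t: 7.6
eef_pos: [430.1, -42.2, 151.9]
orientation: [[-0.033, 0.973, -0.227], [-0.006, -0.227, -0.974], [-0.999, -0.031, 0.013]]
contact_force: [-1.0, -0.6, -3.0]
grip_width: 0.508
```

```bash
cat > st.py <<'E'
from h import *
for i in range(5):
    s=manip.state();print(round(s['t'],3),s['eef_pos'].round(1),s['orientation'][:,0].round(4),s['joint_positions'].round(2),s['dq'].round(1)); 
    if i<4: manip.read_camera('top')
E
python3 st.py
```

```text
7.6 [430.1 -42.2 151.9] [-0.0331 -0.0059 -0.9994] [-14.36  -5.5  120.4   -0.87  66.86  -0.86] [ -2.7 -39.6  26.5  -0.   15.7  -3.3]
7.65 [425.8 -41.1 152.3] [-0.0385 -0.0048 -0.9992] [-14.35  -5.89 120.72  -0.88  67.24  -0.88] [ 0.1  2.6 -1.2  0.9 -3.5  0.6]
7.7 [427.6 -41.5 152.2] [-0.0348 -0.0055 -0.9994] [-14.35  -5.8  120.65  -0.87  67.01  -0.86] [ 0.1  1.6 -1.8  0.2 -4.3  0.2]
7.75 [429.1 -41.9 152.4] [-0.032  -0.0061 -0.9995] [-14.35  -5.73 120.55  -0.86  66.86  -0.85] [ 0.   1.2 -1.7  0.  -1.8  0.1]
7.8 [429.9 -42.1 152.6] [-0.0309 -0.0064 -0.9995] [-14.36  -5.67 120.48  -0.86  66.82  -0.85] [-0.1  1.  -1.1 -0.  -0.3  0. ]
```

Call:
arm_command([
  {"offset": [0.25, -0.07, 0], "spin": 0, "claw": -1},
  {"offset": [0.25, -0.07, 0], "spin": 0, "claw": -1},
  {"offset": [0.2, -0.06, 0], "spin": 0, "claw": -1},
])

```text
t: 8.18
eef_pos: [461.5, -51.0, 153.1]
orientation: [[-0.028, 0.973, -0.227], [-0.007, -0.228, -0.974], [-1.0, -0.026, 0.013]]
contact_force: [-0.7, -0.5, -3.8]
grip_width: 0.507
```

```bash
python3 st.py
```

```text
8.175 [461.5 -51.  153.1] [-0.0279 -0.0071 -0.9996] [-14.45  -1.54 116.54  -0.86  66.46  -0.95] [-0.5  9.5 -9.2  0.  -0.5 -0.3]
8.225 [462.7 -51.4 153.4] [-0.0259 -0.0077 -0.9996] [-14.46  -1.48 116.44  -0.87  66.37  -0.95] [ 0.1 -1.5  1.2 -0.   0.5 -0. ]
8.275 [461.8 -51.1 153.3] [-0.0272 -0.0073 -0.9996] [-14.46  -1.55 116.52  -0.87  66.44  -0.95] [ 0.1 -1.1  1.8  0.   1.4  0.1]
8.325 [460.8 -50.8 153. ] [-0.0288 -0.0069 -0.9996] [-14.45  -1.59 116.6   -0.87  66.49  -0.94] [ 0.  -0.9  1.5  0.1  0.7  0.1]
8.375 [460.2 -50.6 152.8] [-0.0294 -0.0067 -0.9995] [-14.45  -1.63 116.66  -0.86  66.51  -0.95] [-0.1 -0.7  1.   0.1  0.   0. ]
```

Call:
arm_command([
  {"offset": [-1, 0.2, 0.9], "spin": 0, "claw": -1},
])

```text
t: 8.5
eef_pos: [418.1, -42.3, 184.9]
orientation: [[-0.04, 0.973, -0.227], [-0.004, -0.228, -0.974], [-0.999, -0.038, 0.013]]
contact_force: [-0.4, -0.6, -2.1]
grip_width: 0.504
```

```bash
python3 st.py
```

```text
8.5 [418.1 -42.3 184.9] [-0.0399 -0.004  -0.9992] [-14.78  -9.36 119.96  -0.85  71.56  -1.33] [ -2.2 -71.2  25.5   0.1  43.   -3. ]
8.55 [415.7 -41.4 191. ] [-0.0364 -0.0053 -0.9993] [-14.73 -10.3  120.06  -0.86  72.18  -1.34] [  0.3   2.9  -3.8   1.2 -11.    0.5]
8.6 [418.9 -42.2 190.8] [-0.0284 -0.007  -0.9996] [-14.73 -10.17 119.96  -0.84  71.68  -1.32] [-0.1  2.7 -1.   0.1 -7.3  0.2]
8.65 [420.2 -42.6 190.1] [-0.0263 -0.0075 -0.9996] [-14.74 -10.04 119.93  -0.84  71.46  -1.32] [-0.1  2.3 -0.4 -0.1 -2.1  0.1]
8.7 [420.3 -42.6 189.4] [-0.0269 -0.0073 -0.9996] [-14.75  -9.93 119.92  -0.84  71.4   -1.32] [-0.1  1.8 -0.1  0.  -0.3 -0. ]
```

Call:
arm_command([
  {"offset": [0.9, -0.2, -0.7], "spin": 0, "claw": -1},
])

```text
t: 8.82
eef_pos: [457.7, -50.8, 163.1]
orientation: [[-0.022, 0.974, -0.227], [-0.009, -0.227, -0.974], [-1.0, -0.019, 0.013]]
contact_force: [0.6, 0.2, -4.0]
grip_width: 0.507
```

```bash
sed 's/range(5)/range(2)/;s/i<4/i<1/' st.py > st2.py; python3 st2.py
```

```text
8.825 [457.7 -50.8 163.1] [-0.0216 -0.0087 -0.9997] [-14.55  -3.06 116.81  -0.86  67.33  -1.07] [  1.3  59.3 -25.9  -0.1 -35.3   2. ]
8.875 [460.  -51.7 157.1] [-0.0246 -0.0077 -0.9997] [-14.59  -2.17 116.66  -0.85  66.77  -1.07] [-0.3 -3.1  4.2 -0.9  8.5 -0.3]
```

Call:
arm_command([
  {"offset": [0, 0, 0], "spin": 0, "claw": -1},
])

```text
t: 9.0
eef_pos: [459.4, -51.6, 154.9]
orientation: [[-0.029, 0.973, -0.228], [-0.006, -0.228, -0.974], [-1.0, -0.027, 0.013]]
contact_force: [-0.9, -0.0, -3.5]
grip_width: 0.504
```

```bash
python3 st.py
```

```text
9.0 [459.4 -51.6 154.9] [-0.0291 -0.0065 -0.9996] [-14.6   -1.9  116.67  -0.85  66.75  -1.07] [-0.2  3.3 -1.1  0.1 -5.   0.1]
9.05 [459.6 -51.7 155.2] [-0.0277 -0.0068 -0.9996] [-14.6   -1.95 116.68  -0.85  66.71  -1.06] [ 0.1 -2.6  0.5 -0.2  1.6  0.1]
9.1 [459.4 -51.6 156. ] [-0.027  -0.007  -0.9996] [-14.6   -2.07 116.69  -0.85  66.77  -1.07] [ 0.2 -2.   0.   0.   0.7 -0. ]
9.15 [459.5 -51.6 156.7] [-0.0258 -0.0073 -0.9996] [-14.59  -2.15 116.69  -0.85  66.79  -1.07] [ 0.  -1.5 -0.1  0.1  0.2 -0.1]
9.2 [459.7 -51.6 157.3] [-0.0247 -0.0076 -0.9997] [-14.59  -2.21 116.68  -0.85  66.79  -1.07] [ 0.1 -1.  -0.2  0.1 -0.  -0. ]
```

Settling preserves the tilt and chained fast outward or downward rows raise it. I'll make one larger try: step in and up with settling, then chain back out, staying high throughout.

Call:
arm_command([
  {"offset": [-1, 0.2, 0.6], "spin": 0, "claw": -1},
])

```text
t: 9.32
eef_pos: [419.4, -43.7, 180.1]
orientation: [[-0.028, 0.973, -0.228], [-0.007, -0.228, -0.974], [-1.0, -0.026, 0.013]]
contact_force: [-0.7, 0.4, -3.1]
grip_width: 0.504
```

```bash
python3 st.py|tail -1
```

```text
9.525 [420.2 -43.7 182.6] [-0.0205 -0.0087 -0.9998] [-14.9   -9.74 120.53  -0.83  70.22  -1.43] [ 0.   1.9 -0.8 -0.1 -0.5 -0. ]
```

Call:
arm_command([
  {"offset": [-1, 0.2, 0.6], "spin": 0, "claw": -1},
])

```text
t: 9.65
eef_pos: [380.2, -35.9, 205.0]
orientation: [[-0.025, 0.973, -0.228], [-0.008, -0.228, -0.974], [-1.0, -0.022, 0.013]]
contact_force: [-1.1, 0.5, -3.8]
grip_width: 0.507
```

```bash
python3 st.py|tail -1
```

```text
9.85 [381.2 -35.9 207.4] [-0.0168 -0.0097 -0.9998] [-15.28 -17.47 123.84  -0.82  74.41  -1.87] [ 0.   1.8 -0.3 -0.  -0.1  0.1]
```

Call:
arm_command([
  {"offset": [0.5, -0.1, -0.3], "spin": 0, "claw": -1},
  {"offset": [0.5, -0.1, -0.3], "spin": 0, "claw": -1},
  {"offset": [0.5, -0.1, -0.3], "spin": 0, "claw": -1},
  {"offset": [0.3, -0.07, -0.2], "spin": 0, "claw": -1},
])

```text
t: 10.35
eef_pos: [459.0, -52.1, 161.3]
orientation: [[-0.012, 0.974, -0.228], [-0.011, -0.228, -0.973], [-1.0, -0.009, 0.013]]
contact_force: [0.2, 0.9, -3.9]
grip_width: 0.506
```

```bash
python3 st.py
```

```text
10.35 [459.  -52.1 161.3] [-0.0117 -0.0109 -0.9999] [-14.68  -3.15 117.09  -0.85  66.55  -1.14] [ 0.3 19.4 -9.8 -0.1 -9.5  0.6]
10.4 [459.8 -52.4 160.5] [-0.0111 -0.011  -0.9999] [-14.69  -3.   117.05  -0.84  66.41  -1.14] [ 0.  -3.   1.8 -0.4  3.7 -0.2]
10.45 [458.4 -52.1 161. ] [-0.0132 -0.0106 -0.9999] [-14.69  -3.14 117.12  -0.85  66.59  -1.14] [ 0.2 -2.5  1.2 -0.1  2.9  0. ]
10.5 [457.7 -51.8 161.4] [-0.0137 -0.0105 -0.9999] [-14.68  -3.25 117.18  -0.85  66.69  -1.14] [ 0.1 -2.2  0.9  0.   1.  -0.1]
10.55 [457.4 -51.7 161.9] [-0.0133 -0.0105 -0.9999] [-14.68  -3.34 117.21  -0.85  66.72  -1.14] [ 0.  -1.7  0.5  0.1  0.2 -0. ]
```

The tilt halved, to -0.013. One more cycle.

Call:
arm_command([
  {"offset": [-1, 0.2, 0.6], "spin": 0, "claw": -1},
])

```text
t: 10.68
eef_pos: [416.9, -43.7, 184.1]
orientation: [[-0.018, 0.973, -0.228], [-0.009, -0.229, -0.973], [-1.0, -0.016, 0.013]]
contact_force: [-0.5, 0.3, -3.1]
grip_width: 0.509
```

```bash
python3 st.py|tail -1
```

```text
10.875 [417.6 -43.7 186.7] [-0.0103 -0.0114 -0.9999] [-15.   -10.86 120.99  -0.83  70.27  -1.52] [-0.2  1.6 -0.8  0.1 -0.4 -0.1]
```

Call:
arm_command([
  {"offset": [-1, 0.2, 0.6], "spin": 0, "claw": -1},
])

```text
t: 11.0
eef_pos: [377.5, -35.9, 208.9]
orientation: [[-0.015, 0.973, -0.228], [-0.01, -0.228, -0.974], [-1.0, -0.012, 0.013]]
contact_force: [-0.2, 0.4, -3.5]
grip_width: 0.506
```

```bash
python3 st.py|tail -1
```

```text
11.2 [378.5 -35.9 211.3] [-0.0069 -0.0122 -0.9999] [-15.4  -18.61 124.24  -0.81  74.57  -1.99] [ 0.   1.9 -0.4  0.1 -0.1 -0.1]
```

Call:
arm_command([
  {"offset": [0.5, -0.1, -0.3], "spin": 0, "claw": -1},
  {"offset": [0.5, -0.08, -0.3], "spin": 0, "claw": -1},
  {"offset": [0.5, -0.08, -0.3], "spin": 0, "claw": -1},
  {"offset": [0.3, -0.06, -0.3], "spin": 0, "claw": -1},
])

```text
t: 11.7
eef_pos: [456.5, -50.2, 161.1]
orientation: [[-0.002, 0.973, -0.229], [-0.014, -0.229, -0.973], [-1.0, 0.002, 0.014]]
contact_force: [0.1, 0.4, -3.6]
grip_width: 0.507
```

```bash
python3 st.py
```

```text
11.7 [456.5 -50.2 161.1] [-0.0016 -0.0135 -0.9999] [-14.52  -3.91 117.83  -0.85  65.98  -0.95] [  0.7  22.1  -7.6  -0.1 -13.8   0.9]
11.75 [456.7 -50.3 159.5] [-0.0025 -0.0132 -0.9999] [-14.53  -3.72 117.85  -0.84  65.83  -0.95] [ 0.  -2.9  2.1 -0.5  4.7 -0.2]
11.8 [455.2 -49.9 160. ] [-0.0051 -0.0127 -0.9999] [-14.53  -3.86 117.91  -0.85  66.05  -0.96] [ 0.1 -2.6  0.9 -0.1  3.2 -0. ]
11.85 [454.6 -49.8 160.7] [-0.0053 -0.0127 -0.9999] [-14.53  -3.98 117.95  -0.85  66.14  -0.96] [ 0.  -2.3  0.6 -0.1  1.  -0.1]
11.9 [454.5 -49.7 161.3] [-0.0043 -0.0129 -0.9999] [-14.52  -4.08 117.97  -0.85  66.17  -0.96] [ 0.1 -1.7  0.3  0.   0.3  0.1]
```

Tool tilt is now about 0.014 rad in all. I come down in small steps with settling, and look.

Call:
arm_command([
  {"offset": [0.1, -0.02, -0.5], "spin": 0, "claw": -1},
])

```text
t: 12.02
eef_pos: [460.5, -51.0, 143.1]
orientation: [[0.001, 0.974, -0.229], [-0.014, -0.229, -0.973], [-1.0, 0.004, 0.014]]
contact_force: [1.3, -0.8, -3.3]
grip_width: 0.509
```

```bash
python3 st.py|tail -2
python3 - <<'E'
from chk import *
shot('wrist','w7')
s=manip.state();print(s['eef_pos'],s['orientation'].round(3).tolist());capinfo('w7',s['eef_pos'])
r=load('w7');c=r['color'][135:195,245:310,::-1]
cv2.imwrite('pics/crop7.png',cv2.resize(np.clip(c.astype(float)*2,0,255).astype(np.uint8),None,fx=9,fy=9,interpolation=cv2.INTER_CUBIC))
E
```

```text
12.175 [457.3 -50.2 140.6] [-0.007  -0.0122 -0.9999] [-14.5   -1.94 118.41  -0.87  63.75  -0.89] [ 0.  -1.1 -1.1  0.1 -0.1  0. ]
12.225 [458.  -50.4 141.4] [-0.0052 -0.0127 -0.9999] [-14.49  -1.99 118.36  -0.87  63.73  -0.89] [-0.1 -0.7 -1.   0.  -0.3  0.1]
[458.60254395 -50.51693546 141.9644954 ] [[-0.004, 0.974, -0.229], [-0.013, -0.229, -0.973], [-1.0, -0.001, 0.014]]
crown [460.1 -39.  172.8] [0.108 0.399 0.911]
lug [471.4  12.3 140.1] [0.022 0.005 1.   ]
lug2 [454.1   5.  140.6] [0.017 0.018 1.   ]
lug3 [484.2  -2.2 140.1] [0.028 0.024 0.999]
crown rect 10045 ((457.578125, -48.99021911621094), (27.170238494873047, 70.44780731201172), 77.69293212890625)
upper part rect ((465.8406677246094, -13.817630767822266), (61.61246871948242, 65.94056701660156), 76.7422103881836)
```

View pics/crop7.png

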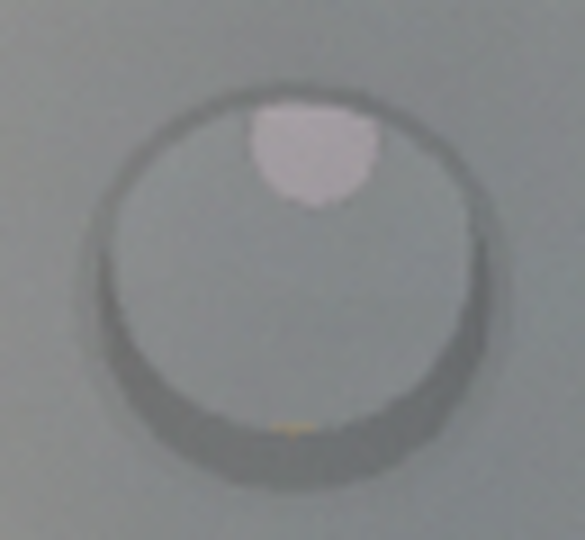

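View pics/w7.png

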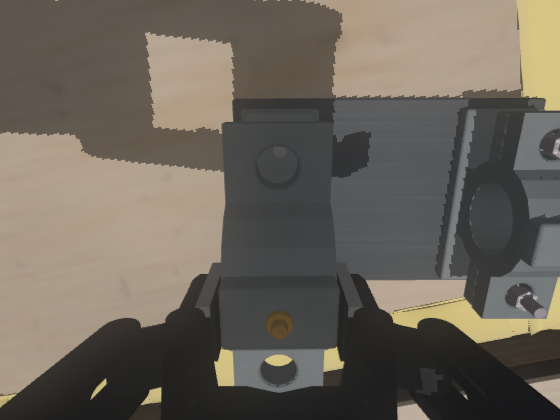

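```bash
cat >> chk.py <<'E'
def err(tag,stud,hole,zl,n,crop=(245,135,9)):
    r=load(tag);h=at(r,*px(hole,*crop),zl);s=at(r,*px(stud,*crop),96.3)
    n=np.array(n);a=np.deg2rad(-13.2);X=np.array([np.cos(a),np.sin(a),0]);Y=np.array([-X[1],X[0],0])
    m=h+9*n; d=s-m
    print('hole',h.round(1),'stud',s.round(1),'stud mid',(s-50*Y).round(1),'cap mid',(m-50*Y).round(1),'move needed',d[:2].round(2),'X,Y',(d@X).round(2),(d@Y).round(2),'underside above tips',round(zl-14-96.3,1))
E
python3 - <<'E'
from chk import *
err('w7',(315,142),(293,288),140.2,(.022,.015,1))
print(np.degrees(np.arctan2(-.2285,.9735)))
E
```

```text
hole [468.3  -0.6 140.2] stud [469.3  -1.1  96.3] stud mid [457.9 -49.7  96.3] cap mid [457.1 -49.2 149.2] move needed [ 0.76 -0.56] X,Y 0.86 -0.37 underside above tips 29.9
-13.209351486654421
```

The stud midpoint repeats at (457.9, -49.7), and the cap is within 1 mm of it with the underside about 30 mm above the tips. I lower it by about 14 mm.

Call:
arm_command([
  {"offset": [0.02, -0.01, -0.2], "spin": 0, "claw": -1},
])

```text
t: 12.4
eef_pos: [460.7, -51.2, 135.4]
orientation: [[0.0, 0.974, -0.229], [-0.014, -0.229, -0.973], [-1.0, 0.003, 0.014]]
contact_force: [0.5, 0.2, -3.4]
grip_width: 0.505
```

```bash
python3 st.py|tail -2
```

```text
12.55 [459.1 -50.8 133.8] [-0.0042 -0.0129 -0.9999] [-14.52  -1.25 118.57  -0.87  62.73  -0.9 ] [ 0.  -0.1 -0.2 -0.   0.   0.1]
12.6 [459.2 -50.9 133.9] [-0.0039 -0.013  -0.9999] [-14.52  -1.25 118.56  -0.88  62.73  -0.9 ] [ 0.   0.  -0.3  0.  -0.1 -0. ]
```

Call:
arm_command([
  {"offset": [0.02, 0, -0.15], "spin": 0, "claw": -1},
])

```text
t: 12.72
eef_pos: [460.8, -51.1, 128.5]
orientation: [[-0.002, 0.974, -0.229], [-0.014, -0.229, -0.973], [-1.0, 0.001, 0.014]]
contact_force: [0.3, -0.6, -3.9]
grip_width: 0.505
```

```bash
python3 st.py|tail -2; python3 st.py|tail -4;  python3 - <<'E'
from chk import *
shot('wrist','w8'); shot('scene','s8'); shot('top','t8')
s=manip.state();print(s['eef_pos'],s['orientation'].round(3).tolist(),s['contact_force'],s['grip_width']);capinfo('w8',s['eef_pos'])
r=load('w8');c=r['color'][135:195,245:310,::-1]
cv2.imwrite('pics/crop8.png',cv2.resize(np.clip(c.astype(float)*2,0,255).astype(np.uint8),None,fx=9,fy=9,interpolation=cv2.INTER_CUBIC))
c=load('s8')['color'][110:220,280:400,::-1]; cv2.imwrite('pics/crops8.png',cv2.resize(c,None,fx=5,fy=5,interpolation=cv2.INTER_CUBIC))
E
```

```text
12.875 [459.6 -50.8 127.4] [-0.0051 -0.0127 -0.9999] [-14.49  -0.6  118.71  -0.88  61.98  -0.86] [-0.1 -0.3 -0.3 -0.1  0.1  0.1]
12.925 [459.8 -50.8 127.6] [-0.0047 -0.0128 -0.9999] [-14.49  -0.61 118.7   -0.88  61.99  -0.86] [-0.  -0.2 -0.4 -0.  -0.1 -0. ]
12.975 [460.  -50.9 127.8] [-0.0042 -0.0129 -0.9999] [-14.49  -0.62 118.69  -0.88  61.98  -0.86] [-0.1 -0.2 -0.2 -0.1 -0.  -0. ]
13.025 [460.1 -50.9 128. ] [-0.0039 -0.013  -0.9999] [-14.49  -0.63 118.68  -0.88  61.98  -0.86] [-0.1 -0.1 -0.1  0.  -0.1  0. ]
13.075 [460.1 -50.9 128. ] [-0.0037 -0.0131 -0.9999] [-14.49  -0.64 118.68  -0.88  61.98  -0.86] [-0.  -0.1  0.   0.   0.1 -0. ]
13.125 [460.2 -50.9 128.1] [-0.0036 -0.0131 -0.9999] [-14.49  -0.64 118.67  -0.88  61.98  -0.86] [-0.  -0.1  0.   0.   0.   0.1]
[460.10731755 -50.89495449 128.04298796] [[-0.004, 0.974, -0.229], [-0.013, -0.229, -0.973], [-1.0, -0.001, 0.014]] [ 0.20025909 -0.23979982 -3.96881422] 0.49981062613077615
crown [462.2 -39.5 159.4] [0.108 0.396 0.912]
lug [473.5  11.7 126.8] [0.013 0.002 1.   ]
lug2 [456.2   4.5 127.3] [0.009 0.028 1.   ]
lug3 [486.3  -2.7 126.8] [0.015 0.021 1.   ]
crown rect 9780 ((459.6380310058594, -49.567317962646484), (27.032691955566406, 70.62980651855469), 76.85613250732422)
upper part rect ((467.8542175292969, -14.267189025878906), (61.54216384887695, 65.90177154541016), 76.60830688476562)
```

View pics/crop8.png

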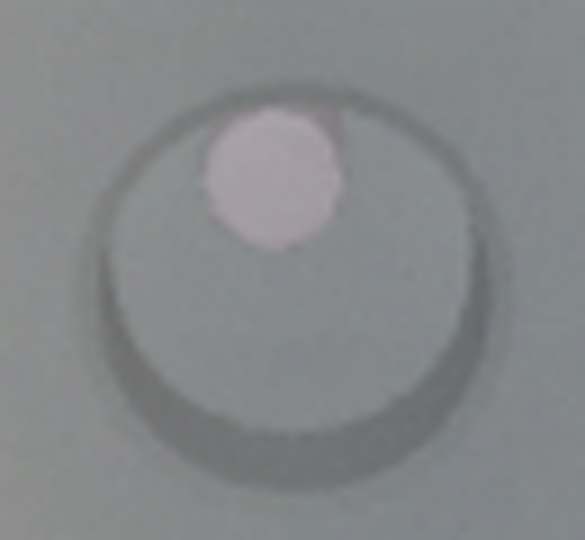

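View pics/crops8.png

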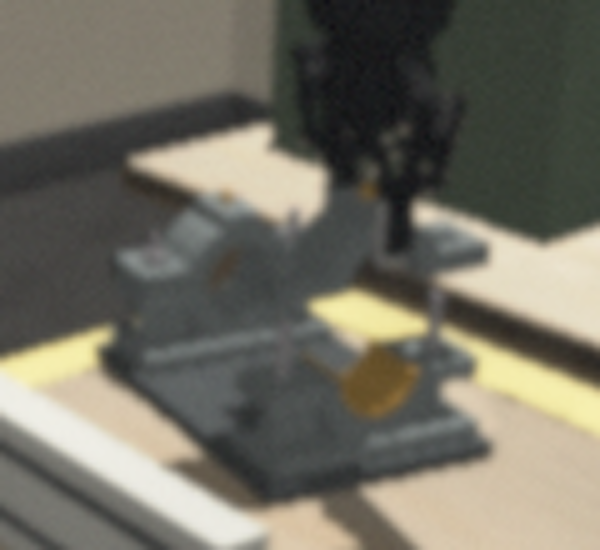

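Run:
```python
from chk import *
err('w8',(273,180),(293,288),126.9,(.013,.017,1))
```

```text
hole [470.5  -1.2 126.9] stud [469.2  -1.1  96.3] stud mid [457.8 -49.8  96.3] cap mid [459.2 -49.7 135.9] move needed [-1.35 -0.07] X,Y -1.3 -0.38 underside above tips 16.6
```

The error is 1.3 mm, the gap 16.6 mm and the tilt about 0.02 rad. I make one small trim and a last check.

Call:
arm_command([
  {"offset": [-0.03, 0, -0.03], "spin": 0, "claw": -1},
])

```text
t: 13.4
eef_pos: [459.1, -51.0, 127.0]
orientation: [[-0.003, 0.974, -0.229], [-0.013, -0.229, -0.973], [-1.0, -0.0, 0.014]]
contact_force: [-1.0, -0.3, -3.6]
grip_width: 0.509
```

```bash
python3 st.py|tail -2; python3 st.py|tail -2;  python3 - <<'E'
from chk import *
shot('wrist','w9')
s=manip.state();print(s['eef_pos'],s['orientation'].round(3).tolist(),s['contact_force'],s['grip_width']);capinfo('w9',s['eef_pos'])
r=load('w9');c=r['color'][135:195,245:310,::-1]
cv2.imwrite('pics/crop9.png',cv2.resize(np.clip(c.astype(float)*2,0,255).astype(np.uint8),None,fx=9,fy=9,interpolation=cv2.INTER_CUBIC))
E
```

```text
13.55 [458.7 -50.9 126.7] [-0.004  -0.013  -0.9999] [-14.53  -0.69 118.89  -0.88  61.84  -0.9 ] [-0.   0.  -0.1 -0.1 -0.1 -0. ]
13.6 [458.8 -50.9 126.8] [-0.0038 -0.013  -0.9999] [-14.53  -0.69 118.89  -0.88  61.83  -0.9 ] [-0.   0.1 -0.2 -0.1 -0.1  0. ]
13.75 [459.  -50.9 126.9] [-0.0036 -0.0131 -0.9999] [-14.53  -0.69 118.87  -0.88  61.83  -0.9 ] [ 0.1  0.  -0.1  0.  -0.1  0. ]
13.8 [459.  -50.9 126.9] [-0.0036 -0.0131 -0.9999] [-14.53  -0.69 118.87  -0.88  61.83  -0.9 ] [ 0.  -0.   0.1  0.   0.1 -0. ]
[458.96211317 -50.92412892 126.89312316] [[-0.004, 0.974, -0.229], [-0.013, -0.229, -0.973], [-1.0, -0.001, 0.014]] [-0.34158031  0.29529025 -4.22730833] 0.5075516462137681
crown [460.8 -39.5 158.2] [0.103 0.405 0.909]
lug [472.3  11.7 125.6] [ 0.012 -0.002  1.   ]
lug2 [455.    4.5 126.1] [0.012 0.021 1.   ]
lug3 [485.1  -2.7 125.7] [0.002 0.021 1.   ]
crown rect 9781 ((458.45672607421875, -49.55770492553711), (27.21030044555664, 71.05754089355469), 76.61693572998047)
upper part rect ((466.689453125, -14.350528717041016), (61.73563766479492, 65.8944091796875), 76.47372436523438)
```

View pics/crop9.png

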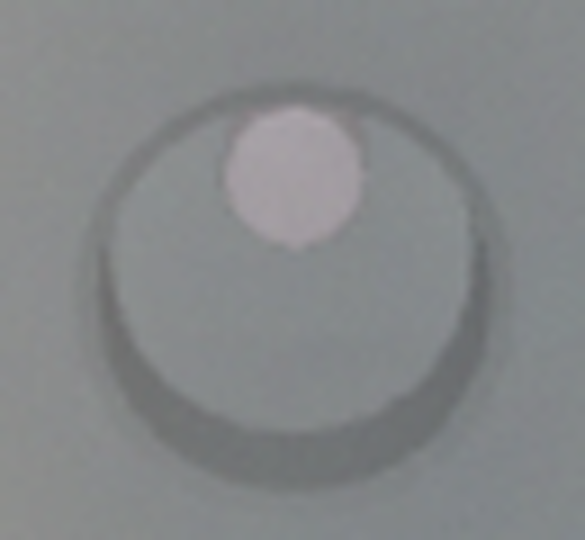

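View pics/t8.png

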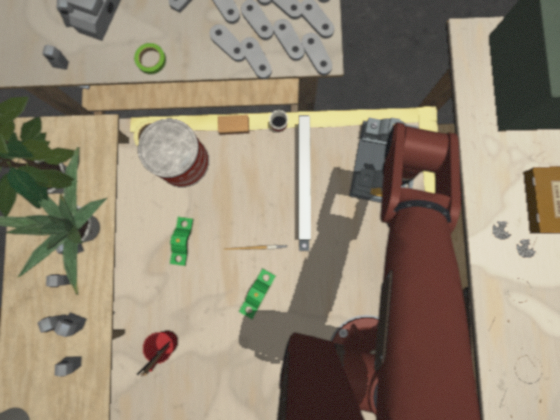

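The top view shows the bystanders where they were: brush (256,247), block (234,125), pot (279,121). The stud is laterally centred in the hole, and the arm is still. I hand the job in.

Run:
```python
from chk import *
err('w9',(294,177),(293,288),125.8,(.009,.017,1))
print(manip.sign_off())
```

```text
hole [469.3  -1.1 125.8] stud [469.2  -1.   96.3] stud mid [457.8 -49.7  96.3] cap mid [457.9 -49.7 134.8] move needed [-0.12  0.  ] X,Y -0.12 -0.03 underside above tips 15.5
the job is handed in; nothing more can be done
None
```

The loose grey cap is held over the open pedestal, which is the one nearer the robot, and the job is handed in. I carried it over the profile with its underside at least about 160 mm above the bench.

| Last check (wrist camera and state) | Measured |
|---|---|
| Cap middle to stud midpoint (457.8, -49.7) | about 0.1 mm |
| Cap angle to stud line | within about 0.01 rad |
| Tilt of the cap | about 0.02 rad |
| Underside above stud tips | about 15.5 mm |
| Arm motion | at rest |
| Vertical force at the wrist | about 4 N, which is the cap's weight, so no sign of contact |
| Time used | 14 s of 37 s |

- **Hole check:** I only saw a stud through the left-hand (+y) bolt hole. The gripper hides the other, so its line-up is inferred from the angle and the 50 mm spacing.
- **Calibration:** the camera calibration is good to about 2 mm. My separate estimates of the stud midpoint agreed within about 1 mm.
- **Tilt:** the arm picked up about 0.05 rad of tilt on the way. I worked most of it out with in-and-out moves high above the bed.
- **Bystanders:** the brush, sanding block and pot show no movement in the top view.

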